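Hold a bulldog clip open astride the recipe card

ROBOT

A 6-joint arm with a two-finger parallel gripper is mounted at the origin on a cart in front of the work surface, level with it; the furniture and walls round the work are solid. World frame = base frame: x ahead of the robot, y to its left, z up, the work surface at z = 0. Lengths are in mm, angles in rad, forces in N, time in s.
With the tool pointing down it reaches from about 250 to 800 mm from the base axis. Payload 3.9 kg.
Tool frame: the origin (TCP) lies at the very end of the fingers, on their centre line; the grasp point (between the pads) lies 19 mm behind it (manip.pinch_z is the distance from the TCP to the grasp point, in mm); z points along the fingers, y is the line along which they close (so a half turn about z gives the same grasp; the last joint's range is limited). The gripper opens to 85 mm and grips with 20 to 120 N. Pads are 22 mm wide; open, the fingers measure 114 mm over their backs; the gripper's body (76 mm by 85 mm) begins 54 mm behind the grasp point. The pads swing forward as they close: fully open they stand 13 mm farther back than shut.
Start: joints at [1.199, 0.26, -0.138, 1.173, 0, 1.571], TCP at [190.724, 489.121, 231.304] pointing down, gripper open.
Joint ranges: [-2.78, 2.78], [-0.83, 1.72], [-1.28, 1.37], [-1.9, 2.12], [-1.57, 1.48], [-3.14, 3.14]. Speed limits (rad/s): [2.57, 2.57, 3.14, 3.14, 3.14, 3.14].

INTERFACE

Orientations are given as a rotation vector (axis times angle).
In Python, from workcell import manip gives the robot as it stands.
- The arm moves only by the tool play_rows, never from a script. Its argument "series" is a list of rows, each an object of numbers: "x", "y", "z": the shift along the tool's x, y, z in mm; "yaw": the turn about the tool's z in rad; "hand": the closure, from -1 (fully open) to 1 (shut). A call has 1 to 8 rows; each row shifts and turns the commanded pose from where the row before left it, along the tool's axes as they then stand; what a row does not reach is not made up. A row lasts 1/8 s, in which the tool goes at most 62.5 mm and 10.7 degrees, less where a joint would pass 70% of its speed; a pose out of reach is approached as far as the arm can. A call with a gripper value outside its range is refused whole. The fingers move at their own pace and stop on an object; "newtons" is the grip in N (left out, the last holds). Time passes only in rows, so rows that do not move let the fingers close. It gives the time, the measured TCP pose, the force, the opening and the grip force at its end, in the units of the state.
- manip.read_state(): the state, without advancing time (a new reading comes with each control period).
- manip.get_image(name): name is "side" or "top" or "wrist"; returns a dict with "color" (420x560x3 uint8, red, green, blue), "intrinsics" (3x3 intrinsics, pixels), "pose" (4x4, takes a point from camera to world coordinates). Camera axes: x right, y up, looking along -z (the intrinsics and any distortion apply to the point x, -y, -z); pixel columns grow to the right and rows downward; lengths in mm; the calibration is good to about 2 mm. The wrist camera is an equidistant fisheye: a pixel r from the principal point sees the ray r / f radians off the axis. A picture is of the moment at which its call begins. There is no depth.
- manip.close_job(): hands the job in; it is judged then, once.
Trained networks look in a picture, given as the dict that the camera call returned (one of the last four; its "shot" number tells which), for a name from the list of things; names that differ only in an ending like _2 or _b are one class to them, and where a whole thing is asked for, a point or a joint stands for the part that bears it (a point fixed in the world has none). Each returns a list of dicts, best first, with "score" (0 to 1); they miss things now and then, are a little off and sometimes report something else, mostly with a low value. They report only what shows in the picture. A call takes as long as a camera call. They do not tell look-alikes from the thing itself.
- manip.search_frame(target, picture): "pixel" ([column, row] in pixels, amid what is visible of it).
- manip.landmark_of(target, picture): "pixel" ([column, row] in pixels: a listed point, or the origin of a listed thing).
The state is a dict: "time": time; "qpos": joint angles; "joint_velocities": joint speeds; "effort": joint torques, N m; "tool_pos": TCP position; "tcp_rot": TCP orientation; "wrist_force": force on the tool from outside, world axes, zero at the start; "torque": the same for the moment, N m; "width": finger opening in mm; "gripper_force": force on a finger pad.
Only numpy, scipy, OpenCV 4.12 (cv2) and the standard library are available. Lean on these libraries where they do the work, as an engineer would, in place of code of your own. Each camera call takes 0.05 s, during which the arm holds its last target. There are 200 camera calls.

TASK

I want to slip the shopping list in behind today's recipe card. Please slide the card's carriage by its wooden knob from the first stop of the planner rail to the next one, until it clicks in there (not past it), and let go of it. Then squeeze the handles of the steel bulldog clip that sits on the caddy's front rim, take it off, and finish holding it: squeezed wide open astride the middle of the card's top edge, one jaw in front of the card and one behind, both well below the edge and neither touching the card. Do not let go of the clip at the end, and leave the caddy and the other things where they are.

Things in the scene. Friction and masses are not known exactly. Their poses are not given: they have to be found in the camera images.
- rail: planner rail fixed to the worktop: a wooden base 66 x 310 x 10 mm with a notched aluminium bar along it (26 mm wide, top at z = 19 mm). Origin: middle of its underside. Its y axis runs along the rail toward the later stops (about to the robot's left), z is up, x points away from the robot. It has three stops (notches, and pins in the front ledge) 55 mm apart
- carriage (a joint): slide of the wooden card carriage along the rail's +y (m): 0.000 at the first stop (start), 0.055 at the next (wanted), 0.110 at the last. A spring ball drops into the bar's notches: about 9 N to leave a stop, it draws the carriage in from within 5 mm of one; about 1 N moves it between. Carriage 46 x 190 mm (y), block 42 mm high above the worktop; card and knob move with it
- carriage_knob (a point): centre of the flat top of the carriage's round wooden knob: shaft 15 mm across, head 17 mm, 55 mm tall, top 96 mm above the worktop. Moves with the carriage. It stands 115 mm before the card's middle along the rail; 55 mm are free between it and the card's side edge. Axes as the rail's
- card_top (a point): middle of the top edge of the recipe card, a stiff upright paper-white card fast in the carriage: 105 mm wide (along the rail's y), 3 mm thick (along x), top edge 117.5 mm above the worktop and 68 mm above the slot lips. Moves with the carriage. Axes as the rail's: x is normal to the card
- clip: loose steel bulldog clip, 60 g. Origin: middle of its pivot axis. y lies along the pivot (jaws 52 mm wide), z points from jaws to handles, x is the line along which the handles close; the same both ways round. Jaws reach 40 mm below the pivot; a card can enter to 6 mm below it. Starts on the caddy's front rim, jaws down, y along the rim, pivot 6 mm above the rim, 68 mm above the worktop
- clip_handles (a point): point of the clip midway between its two flat handles, 28 mm above the pivot. The handles (34 mm wide) rise from 8 to 46 mm above the pivot, leaning apart: on the rim 39 mm over their outsides at the top, 19 mm at the foot; pressed fully together they are parallel, 14 mm over their outsides. Axes as the clip's
- clip_jaw (a joint): opening angle of each half of the clip about its pivot (rad), both turn alike: 0 on the caddy's rim (lips 6 mm apart), 0.27 at the limit (handles parallel, lips about 27 mm apart), -0.07 shut. Pressing the handles together opens it against a spring: about 5 N on each handle, 30 mm above the pivot, at 0, 9 N at the limit; let go, it springs shut
- lip1 (a point): lower inner edge of one jaw's lip, in its middle: 40 mm below the pivot; 3 mm to the clip's -x side at 0, about 13 mm at the limit. Lip 9 mm high and 5 mm thick
- lip2 (a point): the same point of the other jaw, on the clip's +x side
- caddy: dark wooden open box 116 (x) x 150 (y) x 62 mm high, walls 6 mm, with two garlic bulbs in it that lie below the rim. Loose, 0.7 kg. Origin: middle of its underside; its front wall, with the clip on it, lies at -x (middle of the wall at x = -55 mm)
- tin_1: bystander: tin, to be left where it is
- timer: bystander: kitchen timer, to be left where it is
- jar_6: bystander: jam jar with green lid, to be left where it is
- pen_1: bystander: red pencil, to be left where it is
- tape_1: bystander: roll of tape, to be left where it is
- garlic_1: bystander: garlic bulb in the caddy, to be left where it is
- garlic_2: bystander: garlic bulb in the caddy, to be left where it is
Mind the look-alikes: they are no part of the job. What is shaped like the clip but purple is not meant.

How it is judged (in metres and radians):
On the way, in this order (a step that is already met when the one before it is completed fails the run):
1. the carriage has clicked into the next stop and has been let go (value of joint carriage between 0.051 and 0.059 m and velocity of joint carriage below 0.01 m/s and contact force between the fingers and carriage below 0.3 N), for 0.3 s.
2. the clip is squeezed open in the fingers, lifted clear of the caddy's rim (height (world z) of clip above 0.115 m and value of joint clip_jaw above 0.1 rad and contact force between the fingers and clip above 3 N), for 0.2 s.
At the end, for the whole second after the job is handed in: carriage at rest within 4 mm of 0.055; clip held (over 3 N) at rest, open over 0.19 rad; one lip each side of the card, 3 mm or more off it, 8 mm or more below its top edge, middles within 20 mm, in line within 0.2 rad; neither clip nor robot touches card or carriage (all of step 1 and value of joint clip_jaw above 0.19 rad and ((x of lip1 in the frame of card_top below -0.0045 m and x of lip2 in the frame of card_top above 0.0045 m) or (x of lip2 in the frame of card_top below -0.0045 m and x of lip1 in the frame of card_top above 0.0045 m)) and z of each of lip1, lip2 in the frame of card_top below -0.008 m and y of clip in the frame of card_top between -0.02 and 0.02 m and angle between the y axis of clip and the y axis of rail, either way round below 0.2 rad and contact force between the fingers and clip above 3 N and contact force between each of clip, the arm and carriage below 0.3 N and linear speed of clip below 0.03 m/s); the arm keeps its last pose, push and grip.
It fails at once if the carriage is pushed on past the next stop (value of joint carriage above 0.08 m).
It fails at once if the card is struck or pressed hard with the clip (contact force between clip and carriage above 12 N).
It fails at once if the clip falls to the worktop (height (world z) of clip below 0.04 m).
It fails at once if the caddy is shoved away or tipped (distance of caddy from where it was at the start of the episode above 0.03 m or angle between caddy's own z axis and vertical above 0.25 rad).
It fails at once if a bystander is knocked away (distance of any of tin_1, timer, jar_6, pen_1, tape_1, garlic_1, garlic_2 from where it was at the start of the episode above 0.03 m).
It also fails if it takes over 58 s, if anything falls off the work surface, if the arm or the gripper's body presses on something with over 40 N, if the wrist force passes 120 N, or if a joint passes its speed limit or range.

## Working session

There is one attempt and no reset: what is moved stays moved. The work goes in short steps, Python scripts to look and compute and a tool call to move; the robot and the scene stay as the last step left them, time stands still between calls to the robot, and variables do not carry over. Pictures are saved under pics/ and viewed, at most 10 in all, crops included, and the job is handed in when it is done.

Besides the shell and the picture viewer there is one more tool, called after ">>>" as a command line: name --argument value ..., lists and objects as JSON in quotes. play_rows: Moves the arm, as the interface text tells. Its arguments: {"type":"object","properties":{"series":{"type":"array"},"newtons":{"type":"number"}},"required":["series"]}

```bash
ls; mkdir -p pics; python3 - <<'E'
from workcell import manip
import cv2,numpy as np
print(manip.read_state(), manip.pinch_z)
ims=[]
for n in ("side","top"):
    p=manip.get_image(n); print(n,p["shot"],p["intrinsics"].tolist(),np.round(p["pose"],3).tolist(),[k for k in p])
    cv2.imwrite(f"pics/{n}0.png",p["color"][:,:,::-1])
    for t in ["rail","carriage_knob","card_top","clip","clip_handles","lip1","caddy","tin_1","timer","jar_6","pen_1","tape_1"]:
        print(t,[(np.round(d["pixel"],1).tolist(),round(d["score"],2)) for d in manip.landmark_of(t,p)[:4]])
E
```

```text
pics
{'time': 0.0, 'qpos': array([ 1.19900545e+00,  2.60670301e-01, -1.39417388e-01,  1.17271904e+00,
        7.07540880e-06,  1.57079479e+00]), 'joint_velocities': array([-0.00168389,  0.00106695,  0.00075676,  0.00104483, -0.00104518,
       -0.001477  ]), 'effort': array([ 2.78127018e-04, -4.05685294e+01,  2.53920507e+01,  1.87719811e-02,
        7.11536745e-05,  5.13713616e-06]), 'tool_pos': array([190.4626057 , 488.46597253, 230.45384229]), 'tcp_rot': array([-0.58057734, -3.08709354,  0.00310109]), 'wrist_force': array([-0.01963777, -0.46286381,  0.53511484]), 'torque': array([ 0.06053814, -0.00865572, -0.0342837 ]), 'gripper_force': 0.0, 'width': 85.50428840442454} 18.700000000000003
side 1 [[506.23219015180837, 0.0, 282.0744642156718], [0.0, 506.23219015180837, 203.28148513657032], [0.0, 0.0, 1.0]] [[-0.997, 0.031, -0.07, 497.488], [-0.073, -0.641, 0.764, 942.249], [-0.021, 0.767, 0.642, 817.579], [0.0, 0.0, 0.0, 1.0]] ['color', 'intrinsics', 'pose', 'shot']
rail [([306.8, 294.1], 0.67), ([288.4, 191.9], 0.64)]
carriage_knob [([300.4, 135.8], 0.75)]
card_top [([287.1, 151.7], 
[... 519 characters left out ...]
3.890344008217, 207.08203068763174], [0.0, 0.0, 1.0]] [[-0.018, 0.974, -0.227, 304.521], [-1.0, -0.018, 0.002, 80.28], [-0.002, 0.227, 0.974, 1300.038], [0.0, 0.0, 0.0, 1.0]] ['color', 'intrinsics', 'pose', 'shot']
rail [([358.5, 219.4], 0.88), ([254.3, 178.3], 0.18)]
carriage_knob [([418.5, 220.4], 0.93)]
card_top [([368.2, 208.2], 0.59)]
clip [([199.8, 237.8], 0.6), ([256.1, 176.0], 0.36)]
clip_handles [([199.6, 238.4], 0.94), ([181.8, 281.8], 0.71)]
lip1 [([208.2, 244.4], 0.7), ([187.3, 282.7], 0.59), ([189.4, 281.3], 0.42)]
caddy [([194.3, 225.6], 0.72)]
tin_1 []
timer [([257.6, 178.2], 0.89), ([204.5, 241.8], 0.46)]
jar_6 [([178.3, 160.9], 0.78)]
pen_1 [([294.6, 282.7], 0.49)]
tape_1 []
```

View pics/side0.png

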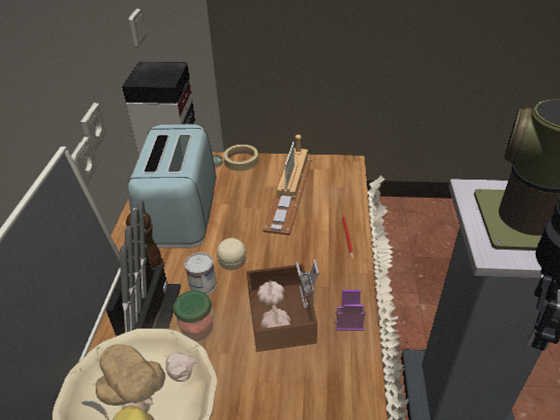

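View pics/top0.png

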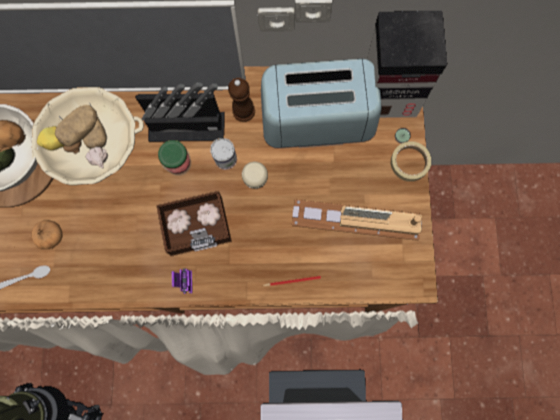

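Side view: the steel clip is on the caddy rim at (308,280), with a purple look-alike on the table at (350,310). The card is at (290,165) and the knob at (298,138). Top view: steel clip (203,238), purple one (182,281), knob (415,222), card (367,213). The candidates are steel (308,283) and purple (352,312). I choose the steel one on the caddy rim, and will check it in a crop.

```bash
cat > h.py <<'E'
from workcell import manip
import cv2,numpy as np
from scipy.optimize import least_squares
from scipy.spatial.transform import Rotation as R
F=np.diag([1,-1,-1.])
def ray(p,px,fish=False):
    K=p["intrinsics"];T=np.array(p["pose"])
    v=np.array([(px[0]-K[0,2])/K[0,0],(px[1]-K[1,2])/K[1,1]])
    if fish:
        r=np.hypot(*v);d=np.array([*(v/r*np.sin(r)),np.cos(r)]) if r>1e-9 else np.array([0,0,1.])
    else: d=np.array([*v,1]);d/=np.linalg.norm(d)
    return T[:3,3],T[:3,:3]@F@d
def atz(p,px,z,fish=False):
    o,d=ray(p,px,fish);return o+d*(z-o[2])/d[2]
def tri(*rs):
    A=sum(np.eye(3)-np.outer(d,d) for o,d in rs);b=sum((np.eye(3)-np.outer(d,d))@o for o,d in rs)
    x=np.linalg.solve(A,b);return x,[round(float(np.linalg.norm(np.cross(x-o,d))),1) for o,d in rs]
def proj(p,X,fish=False):
    T=np.array(p["pose"]);K=p["intrinsics"];c=F@T[:3,:3].T@(np.asarray(X,float)-T[:3,3])
    s=1/c[2]
    if fish:
        r=np.hypot(c[0],c[1]);s=np.arctan2(r,c[2])/max(r,1e-9)
    return np.array([K[0,0]*c[0]*s+K[0,2],K[1,1]*c[1]*s+K[1,2]])
E
python3 - <<'E'
from h import *
s=manip.get_image("side");t=manip.get_image("top")
np.set_printoptions(precision=1,suppress=True)
for n,a,b,z in [("knob",(300.4,135.8),(418.5,220.4),96),("card",(287.1,151.7),(368.2,208.2),117.5),("handles",(310.5,273),(199.6,238.4),96),("pivot",(308.6,283.4),(199.8,237.8),68),("caddy",(282.2,317.2),(194.3,225.6),0)]:
    print(n,tri(ray(s,a),ray(t,b)),atz(s,a,z),atz(t,b,z))
# rail corners from the top picture
g=cv2.resize(t["color"][190:250,280:440],None,fx=5,fy=5,interpolation=cv2.INTER_CUBIC)
c=cv2.resize(s["color"][240:350,230:380],None,fx=5,fy=5,interpolation=cv2.INTER_CUBIC)
cv2.imwrite("pics/railtop.png",g[:,:,::-1]);cv2.imwrite("pics/clip.png",c[:,:,::-1])
E
```

```text
knob (array([ 549.5, -206.2,   89.1]), [1.0, 1.0]) [ 548. -195.   96.] [ 549.  -204.7   96. ]
card (array([575.4, -89.7, 115.9]), [0.5, 0.5]) [575.8 -87.7 117.5] [574.5 -89.5 117.5]
handles (array([511.4, 289. ,  99.3]), [4.9, 4.9]) [506.7 287.4  96. ] [517. 289.  96.]
pivot (array([515.9, 293.1,  74.5]), [6.2, 6.2]) [509.9 289.1  68. ] [523.3 293.4  68. ]
caddy (array([563. , 319.6,  -0.3]), [2.7, 2.7]) [560.3 320.5   0. ] [565.7 319.2   0. ]
```

View pics/railtop.png

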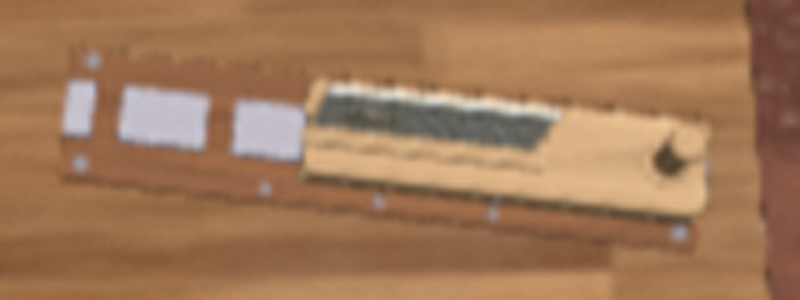

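View pics/clip.png

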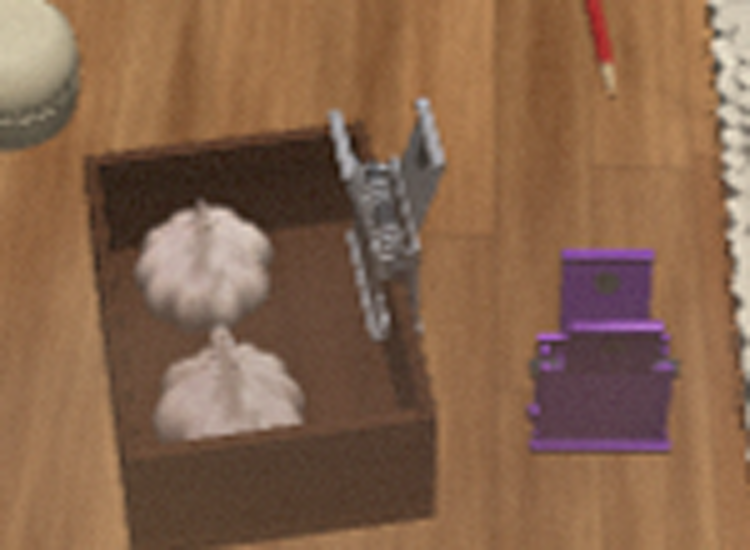

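The crop shows the steel clip astride the caddy's front rim, with its handles at about (385,150) of the crop. The purple one lies on the table, so the choice is right. The top crop gives the rail's front edge from (62,180) to (692,248).

```bash
cat >> h.py <<'E'
def plan(target,ydir=None):
    """tool-frame shift to target (TCP mm); yaw to bring tool y along ydir (mod pi)"""
    s=manip.read_state();M=R.from_rotvec(s["tcp_rot"]).as_matrix()
    d=M.T@(np.array(target)-s["tool_pos"])
    y=None
    if ydir is not None:
        v=M.T@np.array([*ydir,0]);y=np.arctan2(-v[0],v[1]);y=(y+np.pi/2)%np.pi-np.pi/2
    print("shift",np.round(d,1),"yaw",y,"pos",np.round(s["tool_pos"],1),"z-axis",np.round(M[:,2],3),"yaxis",np.round(M[:,1],3),"q",np.round(s["qpos"],2))
E
python3 - <<'E'
from h import *
np.set_printoptions(precision=1,suppress=True)
t=manip.get_image("top")
P=lambda x,y,z:atz(t,(280+x/5,190+y/5),z)
a,b=P(62,180,10),P(692,248,10);c,d=P(305,177,42),P(695,215,42)
for u,v in((a,b),(c,d)):
    e=u-v;print(u,v,np.linalg.norm(e),np.degrees(np.arctan2(-e[0],e[1])))
an=np.radians(-6)
plan([530,-150,290],(0.1,0.995))
E
```

```text
[558.4  80.3  10. ] [ 519.5 -221.5   10. ] 304.3808801442493 -7.334620700814747
[551.4 -34.2  42. ] [ 529.8 -216.6   42. ] 183.66598221163702 -6.742333499348848
shift [-548.3 -472.2  -58.7] yaw -0.2716440938137792 pos [190.7 489.1 231.3] z-axis [ 0. -0. -1.] yaxis [ 0.4  0.9 -0. ] q [ 1.2  0.3 -0.1  1.2 -0.   1.6]
```

>>> play_rows --series '[{"x": -39, "y": -34, "z": -8, "hand": -1}, {"x": -39, "y": -34, "z": -8}, {"x": -39, "y": -34, "z": -8}, {"x": -39, "y": -34, "z": -8}, {"x": -39, "y": -34, "z": -8}, {"x": -39, "y": -34, "z": -8}, {"x": -39, "y": -34, "z": -8}, {"x": -39, "y": -34, "z": 0}]'

```text
invalid input at $.series[0]: expected keys x, y, z, yaw, hand
```

>>> play_rows --series '[{"x": -39, "y": -34}, {"x": -39, "y": -34}, {"x": -39, "y": -34}, {"x": -39, "y": -34}, {"x": -39, "y": -34}, {"x": -39, "y": -34}, {"yaw": -0.15}, {"yaw": -0.12}]'

```text
invalid input at $.series[0]: expected keys x, y, z, yaw, hand
```

```bash
python3 - <<'E'
from h import *
np.set_printoptions(precision=1,suppress=True)
p=manip.get_image("wrist");cv2.imwrite("pics/w1.png",p["color"][:,:,::-1])
print(p["intrinsics"][0],np.round(p["pose"],2).tolist())
for t,z in (("carriage_knob",96),("card_top",117.5),("rail",0)):
    for d in manip.landmark_of(t,p)[:3]: print(t,np.array(d["pixel"]),round(d["score"],2),atz(p,d["pixel"],z,True))
plan([549,-205,69],(0.122,0.992))
E
```

```text
[325.2   0.  273.7] [[0.36, -0.89, -0.27, 123.6], [0.93, 0.35, 0.1, 516.22], [-0.0, -0.29, 0.96, 374.19], [0.0, 0.0, 0.0, 1.0]]
carriage_knob [113.4 381.3] 0.25 [351.2 193.9  96. ]
shift [-586.  -516.5  162.3] yaw -0.24945909564805757 pos [190.7 489.1 231.3] z-axis [ 0.  0. -1.] yaxis [0.4 0.9 0. ] q [ 1.2  0.3 -0.1  1.2 -0.   1.6]
```

View pics/w1.png

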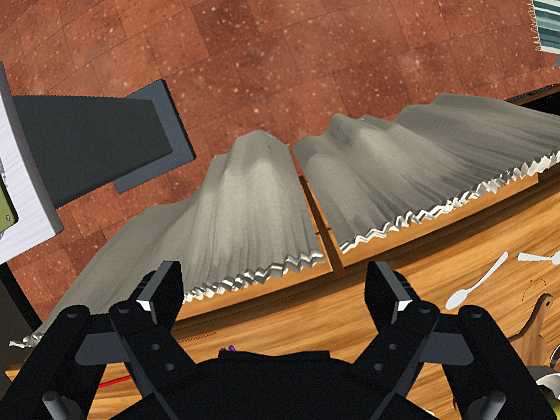

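The rows were refused because every key is required. The wrist view so far shows only the floor, the counter edge and the open fingers at (165,285) and (385,285).

>>> play_rows --series '[{"x": -39, "y": -34, "z": -8, "yaw": 0, "hand": -1}, {"x": -39, "y": -34, "z": -8, "yaw": 0, "hand": -1}, {"x": -39, "y": -34, "z": -8, "yaw": 0, "hand": -1}, {"x": -39, "y": -34, "z": -8, "yaw": 0, "hand": -1}, {"x": -39, "y": -34, "z": -8, "yaw": 0, "hand": -1}, {"x": -39, "y": -34, "z": -8, "yaw": 0, "hand": -1}, {"x": -39, "y": -34, "z": -8, "yaw": 0, "hand": -1}, {"x": -39, "y": -34, "z": 0, "yaw": 0, "hand": -1}]'

```text
time: 2.65
tool_pos: [383.7, 121.0, 288.2]
tcp_rot: [0.58, 3.086, 0.002]
wrist_force: [1.2, -0.0, -0.6]
width: 85.2
gripper_force: 0.0
```

>>> play_rows --series '[{"x": -39, "y": -34, "z": 0, "yaw": 0, "hand": -1}, {"x": -39, "y": -34, "z": 0, "yaw": 0, "hand": -1}, {"x": -39, "y": -34, "z": 0, "yaw": 0, "hand": -1}, {"x": -39, "y": -34, "z": 0, "yaw": 0, "hand": -1}, {"x": -39, "y": -34, "z": 0, "yaw": 0, "hand": -1}, {"x": -39, "y": -34, "z": 0, "yaw": 0, "hand": -1}, {"x": 0, "y": 0, "z": 0, "yaw": -0.15, "hand": -1}, {"x": 0, "y": 0, "z": 0, "yaw": -0.1, "hand": -1}]'

```text
time: 3.65
tool_pos: [526.7, -153.7, 286.8]
tcp_rot: [-0.188, -3.135, -0.0]
wrist_force: [-0.2, -0.3, 0.1]
width: 85.6
gripper_force: 0.0
```

```bash
python3 - <<'E'
from h import *
np.set_printoptions(precision=1,suppress=True)
p=manip.get_image("wrist");cv2.imwrite("pics/w2.png",p["color"][:,:,::-1])
print(p["intrinsics"][0],np.round(p["pose"],2).tolist())
for t,z in (("carriage_knob",96),("card_top",117.5),("rail",0)):
    for d in manip.landmark_of(t,p)[:3]: print(t,np.array(d["pixel"]),round(d["score"],2),atz(p,d["pixel"],z,True))
plan([549,-205,69],(0.122,0.992))
E
```

```text
[325.2   0.  273.7] [[0.12, -0.95, -0.28, 455.19], [0.99, 0.11, 0.03, -144.34], [-0.0, -0.29, 0.96, 429.77], [0.0, 0.0, 0.0, 1.0]]
carriage_knob [232.6 214.4] 0.83 [ 556.1 -201.4   96. ]
card_top [337.9 222.5] 0.67 [571.2 -91.8 117.5]
rail [332.8 194.9] 0.57 [573.7 -76.6   0. ]
rail [550.6 247.4] 0.42 [727.5 369.    0. ]
shift [-28.8 -49.1 218.3] yaw -0.0010226914391702202 pos [ 526.5 -152.7  287.3] z-axis [-0.  0. -1.] yaxis [0.1 1.  0. ] q [-0.3  0.3  0.   1.3  0.  -0.2]
```

View pics/w2.png

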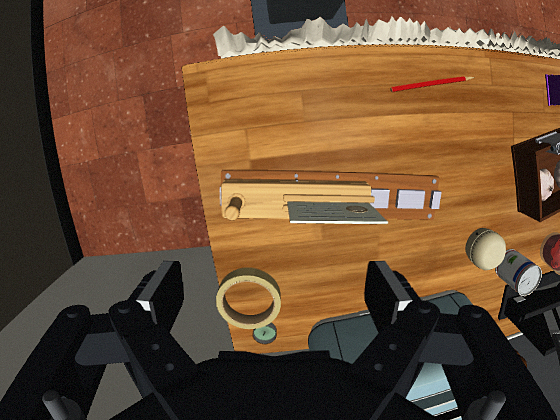

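The wrist view shows the knob's top at (232,213) and the card's top edge from (292,222) to (387,223). The rail stops show to the right, and the roll of tape at (250,297). I'll go closer above the knob and look again.

>>> play_rows --series '[{"x": -17, "y": -23, "z": 55, "yaw": 0, "hand": -1}, {"x": -17, "y": -23, "z": 55, "yaw": 0, "hand": -1}, {"x": 0, "y": 0, "z": 27, "yaw": 0, "hand": -1}, {"x": 0, "y": 0, "z": 0, "yaw": 0, "hand": -1}]'

```text
time: 4.35
tool_pos: [552.6, -201.7, 147.8]
tcp_rot: [-0.192, -3.13, -0.003]
wrist_force: [-0.6, 0.4, -0.2]
width: 85.5
gripper_force: 0.0
```

```bash
python3 - <<'E'
from h import *
np.set_printoptions(precision=1,suppress=True)
p=manip.get_image("wrist");cv2.imwrite("pics/w3.png",p["color"][:,:,::-1])
for t,z in (("carriage_knob",96),("card_top",117.5),("rail",0)):
    for d in manip.landmark_of(t,p)[:3]: print(t,np.array(d["pixel"]),round(d["score"],2),atz(p,d["pixel"],z,True))
plan([555,-203,69],(0.122,0.992))
E
```

```text
carriage_knob [270.3 235.7] 0.94 [ 556.8 -203.7   96. ]
card_top [447.1 245.8] 0.67 [571.3 -90.8 117.5]
rail [404.7 199.3] 0.78 [573.6 -74.2   0. ]
shift [ 1.2 -0.5 83.4] yaw 0.0008392354168567095 pos [ 556.  -202.6  152.4] z-axis [ 0. -0. -1.] yaxis [ 0.1  1.  -0. ] q [-0.3  0.4 -0.1  1.   0.  -0.2]
```

View pics/w3.png

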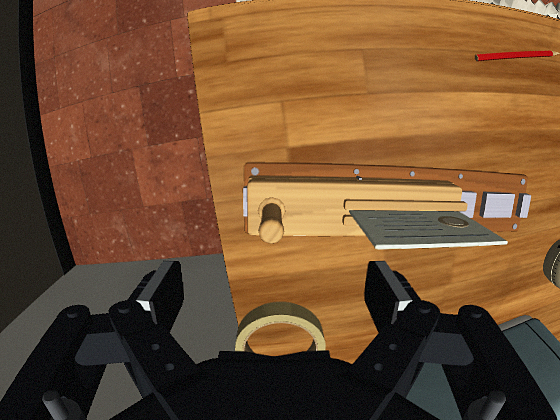

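The knob at (270,236) sits between the pads at (165,285) and (385,285), and both wrist views agree. I'll half close, descend and grip it.

>>> play_rows --series '[{"x": 0, "y": 0, "z": 0, "yaw": 0, "hand": 0}, {"x": 0, "y": 0, "z": 0, "yaw": 0, "hand": 0}, {"x": -1, "y": -1, "z": 30, "yaw": 0, "hand": 0}, {"x": 0, "y": 0, "z": 30, "yaw": 0, "hand": 0}, {"x": 0, "y": 0, "z": 20, "yaw": 0, "hand": 0}, {"x": 0, "y": 0, "z": 0, "yaw": 0, "hand": 0}]' --newtons 20

```text
time: 5.3
tool_pos: [554.1, -203.1, 69.0]
tcp_rot: [-0.191, -3.132, -0.001]
wrist_force: [0.3, 0.2, -0.4]
width: 43.1
gripper_force: 0.0
```

>>> play_rows --series '[{"x": 0, "y": 0, "z": 0, "yaw": 0, "hand": 1}, {"x": 0, "y": 0, "z": 0, "yaw": 0, "hand": 1}, {"x": 0, "y": 0, "z": 0, "yaw": 0, "hand": 1}, {"x": 0, "y": 0, "z": 0, "yaw": 0, "hand": 1}]'

```text
time: 5.8
tool_pos: [556.6, -204.0, 71.7]
tcp_rot: [0.191, 3.133, -0.001]
wrist_force: [-0.3, 0.3, 5.6]
width: 15.3
gripper_force: 20.0
```

```bash
python3 -c "
from h import *
plan([555,-203,69],(0.125,0.992))
p=manip.get_image('wrist')
for d in manip.landmark_of('card_top',p)[:1]: print(d,atz(p,d['pixel'],117.5,True))
"
```

```text
shift [1.7 0.8 2.7] yaw 0.0035475489104719315 pos [ 556.6 -204.    71.7] z-axis [ 0.003 -0.001 -1.   ] yaxis [ 0.122  0.993 -0.001] q [-0.35  0.48 -0.24  0.85  0.   -0.23]
{'pixel': [522.8, 300.4], 'score': 0.88} [571.23173482 -90.52326623 117.5       ]
```

>>> play_rows --series '[{"x": 0, "y": 4, "z": 0, "yaw": 0, "hand": 1}, {"x": 0, "y": 8, "z": 0, "yaw": 0, "hand": 1}, {"x": 0, "y": 8, "z": 0, "yaw": 0, "hand": 1}, {"x": 0, "y": 8, "z": 0, "yaw": 0, "hand": 1}, {"x": 0, "y": 8, "z": 0, "yaw": 0, "hand": 1}, {"x": 0, "y": 8, "z": 0, "yaw": 0, "hand": 1}, {"x": 0, "y": 7, "z": 0, "yaw": 0, "hand": 1}, {"x": 0, "y": 4, "z": 0, "yaw": 0, "hand": 1}]'

```text
time: 6.9
tool_pos: [563.9, -149.8, 71.7]
tcp_rot: [0.191, 3.132, -0.003]
wrist_force: [0.3, -5.3, 5.0]
width: 15.3
gripper_force: 20.1
```

>>> play_rows --series '[{"x": 0, "y": 0, "z": 0, "yaw": 0, "hand": 1}, {"x": 0, "y": 0, "z": 0, "yaw": 0, "hand": 1}]'

```text
time: 7.15
tool_pos: [563.9, -149.5, 71.7]
tcp_rot: [0.191, 3.132, -0.001]
wrist_force: [0.3, -0.1, 5.9]
width: 15.5
gripper_force: 20.2
```

```bash
python3 -c "
from h import *
plan([563.5,-149.4,72],(0.125,0.992));print(manip.read_state()['wrist_force'])
p=manip.get_image('wrist')
for d in manip.landmark_of('card_top',p)[:1]: print(d,atz(p,d['pixel'],117.5,True))
"
```

```text
shift [ 0.4  0.  -0.4] yaw 0.00358978720283476 pos [ 563.9 -149.5   71.7] z-axis [ 0.004 -0.001 -1.   ] yaxis [ 0.121  0.993 -0.001] q [-0.26  0.46 -0.27  0.84 -0.   -0.14]
[ 0.26584366 -0.0917104   5.89550879]
{'pixel': [522.7, 299.9], 'score': 0.95} [578.19476423 -36.16491419 117.5       ]
```

It moved 54.9 mm and the load fell to zero, so the carriage is in the stop. I'll let go.

>>> play_rows --series '[{"x": 0, "y": 0, "z": 0, "yaw": 0, "hand": 0}, {"x": 0, "y": 0, "z": 0, "yaw": 0, "hand": 0}, {"x": 0, "y": 0, "z": 0, "yaw": 0, "hand": 0}, {"x": 0, "y": 0, "z": 0, "yaw": 0, "hand": 0}, {"x": 0, "y": 0, "z": -30, "yaw": 0, "hand": 0}, {"x": 0, "y": 0, "z": -50, "yaw": 0, "hand": 0}, {"x": 0, "y": 0, "z": -60, "yaw": 0, "hand": 0}, {"x": 0, "y": 0, "z": -40, "yaw": 0, "hand": -1}]'

```text
time: 8.25
tool_pos: [562.9, -149.2, 253.3]
tcp_rot: [0.191, 3.133, -0.001]
wrist_force: [1.1, -0.2, 0.5]
width: 59.9
gripper_force: 0.0
```

```bash
python3 -c "
from h import *
p=manip.get_image('wrist')
for t,z in (('carriage_knob',96),('card_top',117.5)):
  for d in manip.landmark_of(t,p)[:1]: print(t,d,atz(p,d['pixel'],z,True))
plan([480,270,250],(0.99,-0.1))
"
```

```text
carriage_knob {'pixel': [272.3, 187.9], 'score': 0.97} [ 561.17489796 -149.76154353   96.        ]
card_top {'pixel': [395.4, 196.2], 'score': 0.68} [576.94705539 -36.50306286 117.5       ]
shift [134.2 406.1   1.9] yaw 1.549689662579095 pos [ 563.8 -149.4  253. ] z-axis [ 0.006 -0.001 -1.   ] yaxis [ 0.121  0.993 -0.001] q [-0.26  0.35  0.05  1.26  0.   -0.14]
```

>>> play_rows --series '[{"x": 13, "y": 54, "z": 0, "yaw": 0, "hand": -1}, {"x": 13, "y": 54, "z": 0, "yaw": 0, "hand": -1}, {"x": 13, "y": 54, "z": 0, "yaw": 0, "hand": -1}, {"x": 13, "y": 54, "z": 0, "yaw": 0, "hand": -1}, {"x": 13, "y": 54, "z": 0, "yaw": 0, "hand": -1}, {"x": 13, "y": 54, "z": 0, "yaw": 0, "hand": -1}, {"x": 13, "y": 54, "z": 0, "yaw": 0, "hand": -1}, {"x": 13, "y": 52, "z": 0, "yaw": 0, "hand": -1}]'

```text
time: 9.4
tool_pos: [509.9, 291.8, 248.2]
tcp_rot: [-0.191, -3.133, 0.003]
wrist_force: [1.2, -0.8, -0.1]
width: 85.4
gripper_force: 0.0
```

>>> play_rows --series '[{"x": 0, "y": 0, "z": 0, "yaw": 0.17, "hand": -1}, {"x": 0, "y": 0, "z": 0, "yaw": 0.18, "hand": -1}, {"x": 0, "y": 0, "z": 0, "yaw": 0.18, "hand": -1}, {"x": 0, "y": 0, "z": 0, "yaw": 0.18, "hand": -1}, {"x": 0, "y": 0, "z": 0, "yaw": 0.18, "hand": -1}, {"x": 0, "y": 0, "z": 0, "yaw": 0.18, "hand": -1}, {"x": 0, "y": 0, "z": 0, "yaw": 0.17, "hand": -1}, {"x": 0, "y": 0, "z": 0, "yaw": 0, "hand": -1}]'

```text
time: 10.4
tool_pos: [510.3, 289.9, 248.4]
tcp_rot: [-1.974, -2.442, 0.005]
wrist_force: [-0.5, -0.5, -0.1]
width: 85.8
gripper_force: 0.0
```

```bash
python3 - <<'E'
from h import *
np.set_printoptions(precision=1,suppress=True)
p=manip.get_image('wrist');cv2.imwrite("pics/w4.png",p["color"][:,:,::-1])
for t,z in (('clip_handles',96),('clip',68),('lip1',28),('lip2',28),('caddy',0)):
  for d in manip.landmark_of(t,p)[:2]: print(t,np.array(d["pixel"]),round(d["score"],2),atz(p,d['pixel'],z,True))
plan([512,290,150],(0.978,0.21))
E
```

```text
clip [275.6 187.9] 0.81 [513.  287.9  68. ]
clip [209.9 128.3] 0.76 [435.9 334.4  68. ]
lip1 [275.5 180.7] 0.95 [513.2 287.   28. ]
lip1 [216.8 123.9] 0.83 [435.3 337.3  28. ]
lip2 [275.5 180.7] 0.95 [513.2 287.   28. ]
lip2 [216.8 123.9] 0.83 [435.3 337.3  28. ]
caddy [320.5 159.5] 0.96 [562.5 318.9   0. ]
shift [ -0.5   0.8 100. ] yaw -0.001469199223923523 pos [511.1 290.4 250. ] z-axis [-0. -0. -1.] yaxis [ 1.   0.2 -0. ] q [ 0.5  0.4  0.1  1.3 -0.   1.9]
```

View pics/w4.png

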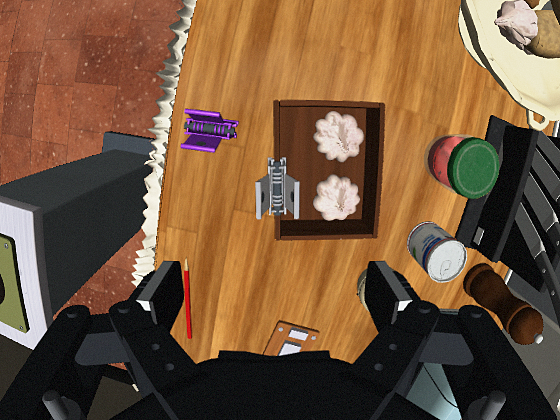

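The wrist view shows the steel clip on the rim at (278,190), with its handles at (263,197) and (291,197). The rim runs straight along the column at x≈278, so the tool is aligned. The purple clip is at (210,130). I'll go lower and check the centring.

>>> play_rows --series '[{"x": 0, "y": 1, "z": 50, "yaw": 0, "hand": -0.4}, {"x": 0, "y": 0, "z": 50, "yaw": 0, "hand": -0.4}, {"x": 0, "y": 0, "z": 10, "yaw": 0, "hand": -0.4}, {"x": 0, "y": 0, "z": 0, "yaw": 0, "hand": -0.4}]'

```text
time: 11.2
tool_pos: [512.3, 290.7, 140.7]
tcp_rot: [-1.977, -2.441, 0.001]
wrist_force: [0.3, -0.2, 1.3]
width: 59.6
gripper_force: 0.0
```

```bash
python3 - <<'E'
from h import *
np.set_printoptions(precision=1,suppress=True)
p=manip.get_image('wrist');cv2.imwrite("pics/w5.png",p["color"][:,:,::-1])
for t,z in (('clip_handles',96),('clip',68),('lip1',28),('caddy',0)):
  for d in manip.landmark_of(t,p)[:2]: print(t,np.array(d["pixel"]),round(d["score"],2),atz(p,d['pixel'],z,True))
s=manip.read_state();print(proj(p,s["tool_pos"],True))
plan([512.5,289,79],(0.978,0.21))
E
```

```text
clip_handles [271.5 239.7] 0.89 [512.5 287.   96. ]
clip_handles [166.6 137.8] 0.75 [438.2 336.9  96. ]
clip [179.8 134.7] 0.61 [438.3 336.7  68. ]
clip [278.9 208.5] 0.47 [514.9 299.6  68. ]
lip1 [192.8 128. ] 0.87 [437.1 339.   28. ]
lip1 [276.9 208.5] 0.65 [516.4 287.6  28. ]
caddy [335.  180.2] 0.81 [564.  316.3   0. ]
[274.8 268.1]
shift [-2.2 -1.7 63.3] yaw -0.0024462217870488967 pos [513.5 291.4 142.3] z-axis [ 0.  0. -1.] yaxis [1.  0.2 0. ] q [ 0.5  0.4 -0.1  1.  -0.   1.9]
```

View pics/w5.png

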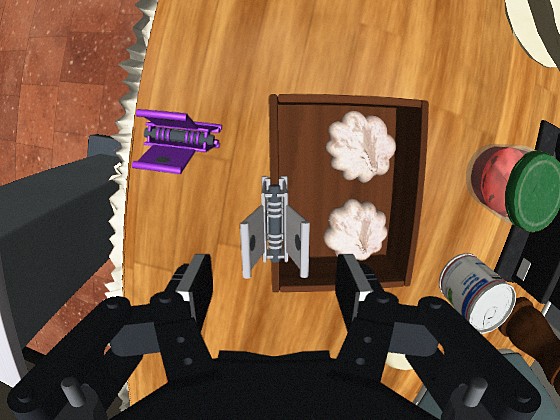

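The handles at (271,240) lie centred between the fingers at (193,285) and (360,285). I'll descend and squeeze.

>>> play_rows --series '[{"x": -3, "y": -1, "z": 25, "yaw": 0, "hand": -0.4}, {"x": 0, "y": 0, "z": 25, "yaw": 0, "hand": -0.4}, {"x": 0, "y": 0, "z": 12, "yaw": 0, "hand": -0.4}, {"x": 0, "y": 0, "z": 0, "yaw": 0, "hand": -0.4}]' --newtons 30

```text
time: 11.95
tool_pos: [511.7, 287.4, 78.2]
tcp_rot: [-1.977, -2.441, 0.001]
wrist_force: [0.2, 1.4, 1.0]
width: 60.0
gripper_force: 0.0
```

>>> play_rows --series '[{"x": 0, "y": 0, "z": 0, "yaw": 0, "hand": 1}, {"x": 0, "y": 0, "z": 0, "yaw": 0, "hand": 1}, {"x": 0, "y": 0, "z": 0, "yaw": 0, "hand": 1}, {"x": 0, "y": 0, "z": 0, "yaw": 0, "hand": 1}, {"x": 0, "y": 0, "z": 0, "yaw": 0, "hand": 1}, {"x": 0, "y": 0, "z": 0, "yaw": 0, "hand": 1}]'

```text
time: 12.7
tool_pos: [513.6, 288.6, 81.4]
tcp_rot: [1.976, 2.44, 0.008]
wrist_force: [-2.2, 0.2, 9.7]
width: 12.7
gripper_force: 32.7
```

>>> play_rows --series '[{"x": 0, "y": 0, "z": -8, "yaw": 0, "hand": 1}, {"x": 0, "y": 0, "z": -15, "yaw": 0, "hand": 1}, {"x": 0, "y": 0, "z": -25, "yaw": 0, "hand": 1}, {"x": 0, "y": 0, "z": -30, "yaw": 0, "hand": 1}, {"x": 0, "y": 0, "z": -30, "yaw": 0, "hand": 1}, {"x": 0, "y": 0, "z": -20, "yaw": 0, "hand": 1}, {"x": 0, "y": 0, "z": 0, "yaw": 0, "hand": 1}, {"x": 0, "y": 0, "z": 0, "yaw": 0, "hand": 1}]'

```text
time: 13.7
tool_pos: [511.5, 287.2, 205.8]
tcp_rot: [-1.977, -2.441, 0.001]
wrist_force: [-0.3, 0.3, -0.9]
width: 12.4
gripper_force: 31.5
```

```bash
python3 - <<'E'
from h import *
np.set_printoptions(precision=1,suppress=True)
p=manip.get_image('wrist');cv2.imwrite("pics/w6.png",p["color"][:,:,::-1])
for t in ('clip_handles','clip','lip1','caddy'):
  for d in manip.landmark_of(t,p)[:2]: print(t,np.array(d["pixel"]),round(d["score"],2))
s=manip.read_state();print(s["width"],s["gripper_force"],s["wrist_force"])
for z in(30,10,-10,-30):print(z,proj(p,s["tool_pos"]+[0,0,z-10],True))
plan([577.6,-36.3,209],(0.992,-0.122))
E
```

```text
clip_handles [191.4 128.3] 0.91
clip_handles [272.5 285.3] 0.65
clip [200.5 127.7] 0.64
clip [385.9 292.8] 0.52
lip1 [252.5 233.7] 0.75
lip1 [292.8 233.3] 0.72
caddy [326.7 165.5] 0.91
caddy [436.3 251. ] 0.51
12.33449726298344 31.48002326488495 [-0.8  0.8 -1.5]
30 [271.4 287.6]
10 [271.7 267. ]
-10 [271.9 250.4]
-30 [272.1 236.9]
shift [-330.2   -2.3   -3.5] yaw 0.3313599591234615 pos [511.3 287.2 205.3] z-axis [-0. -0. -1.] yaxis [ 1.   0.2 -0. ] q [ 0.5  0.4 -0.   1.2  0.   1.9]
```

View pics/w6.png

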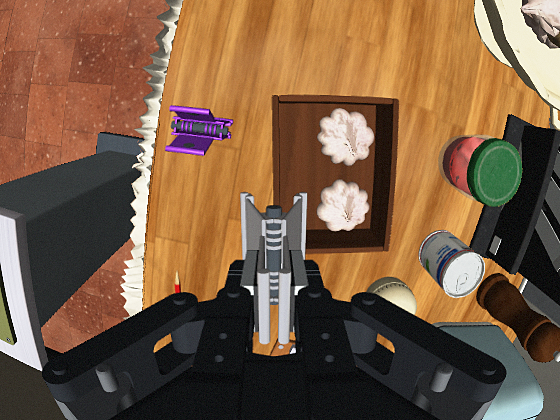

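The clip is wide open in the fingers, with its lips at (252,234) and (293,233), symmetric about the tool's axis. The caddy is in place and empty of the clip. I'll carry it over the card.

>>> play_rows --series '[{"x": -30, "y": 0, "z": -10, "yaw": 0, "hand": 1}, {"x": -45, "y": 0, "z": 0, "yaw": 0, "hand": 1}, {"x": -45, "y": 0, "z": 0, "yaw": 0, "hand": 1}, {"x": -45, "y": 0, "z": 0, "yaw": 0, "hand": 1}, {"x": -45, "y": 0, "z": 0, "yaw": 0, "hand": 1}, {"x": -45, "y": 0, "z": 0, "yaw": 0, "hand": 1}, {"x": -45, "y": 0, "z": 0, "yaw": 0, "hand": 1}, {"x": -30, "y": -2, "z": 0, "yaw": 0, "hand": 1}]'

```text
time: 14.95
tool_pos: [578.5, -37.7, 215.8]
tcp_rot: [-1.979, -2.439, 0.001]
wrist_force: [0.2, 1.0, -0.5]
width: 12.4
gripper_force: 31.5
```

>>> play_rows --series '[{"x": 0, "y": 0, "z": 0, "yaw": 0.11, "hand": 1}, {"x": 0, "y": 0, "z": 0, "yaw": 0.11, "hand": 1}, {"x": 0, "y": 0, "z": 0, "yaw": 0.11, "hand": 1}, {"x": 0, "y": 0, "z": 0, "yaw": 0, "hand": 1}, {"x": 0, "y": 0, "z": 0, "yaw": 0, "hand": 1}]'

```text
time: 15.58
tool_pos: [578.2, -35.7, 216.0]
tcp_rot: [-2.35, -2.085, 0.001]
wrist_force: [0.3, -0.5, -1.7]
width: 12.6
gripper_force: 31.5
```

```bash
python3 - <<'E'
from h import *
np.set_printoptions(precision=1,suppress=True)
for c in ("wrist","side","top"):
  p=manip.get_image(c);cv2.imwrite(f"pics/{c}7.png",p["color"][:,:,::-1]);f=c=="wrist"
  for t,z in (('card_top',117.5),('carriage_knob',96),('clip',205),('lip1',163),('lip2',163)):
    for d in manip.landmark_of(t,p)[:2]: print(c,t,np.array(d["pixel"]),round(d["score"],2),atz(p,d['pixel'],z,f))
s=manip.read_state();print(s["width"],s["gripper_force"],s["wrist_force"])
plan([578,-36.3,170],(0.992,-0.122))
E
```

```text
wrist card_top [270.1 205.2] 0.97 [576.4 -32.1 117.5]
wrist carriage_knob [270.5 317.5] 0.76 [ 561.7 -152.1   96. ]
wrist clip [269.8 258.3] 0.72 [576.8 -35.7 205. ]
wrist clip [271.  318.5] 0.62 [572.7 -74.4 205. ]
wrist lip1 [253.  233.2] 0.86 [565.3 -36.5 163. ]
wrist lip1 [293.8 230.5] 0.72 [591.6 -37.7 163. ]
wrist lip2 [253.  233.2] 0.86 [565.3 -36.5 163. ]
wrist lip2 [293.8 230.5] 0.72 [591.6 -37.7 163. ]
side card_top [284.9 165. ] 0.63 [577.3 -31.7 117.5]
side carriage_knob [295.9 146.8] 0.88 [ 557.2 -142.4   96. ]
side carriage_knob [289.4 192. ] 0.68 [562.2  43.1  96. ]
side clip [282.6 135.8] 0.6 [580.3 -21.6 205. ]
side lip1 [348.2 325.9] 0.87 [443.9 455.2 163. ]
side lip1 [289.  147.6] 0.72 [567.4 -37.7 163. ]
side lip2 [348.2 325.9] 0.87 [443.9 455.2 163. ]
side lip2 [289.  147.6] 0.72 [567.4 -37.7 163. ]
top card_top [341.1 205.6] 0.77 [581.6 -29.2 117.5]
top clip [184.9 279.2] 0.89 [415.3 297.9 205. ]
top clip [346.6 196.2] 0.57 [580.9 -33.3 205. ]
top lip1 [191.8 280.1] 0.69 [417.4 291.8 163. ]
top lip1 [185.2 279.3] 0.5 [419.3 305.6 163. ]
top lip2 [191.8 280.1] 0.69 [417.4 291.8 163. ]
top lip2 [185.2 279.3] 0.5 [419.3 305.6 163. ]
12.52510326768889 31.480316519737244 [-0.1  0.8 -0.4]
shift [-0.6 -0.3 46.3] yaw 0.0013749000613860751 pos [578.3 -35.7 216.3] z-axis [-0. -0. -1.] yaxis [ 1.  -0.1 -0. ] q [-0.1  0.4 -0.   1.2 -0.   1.6]
```

View pics/wrist7.png

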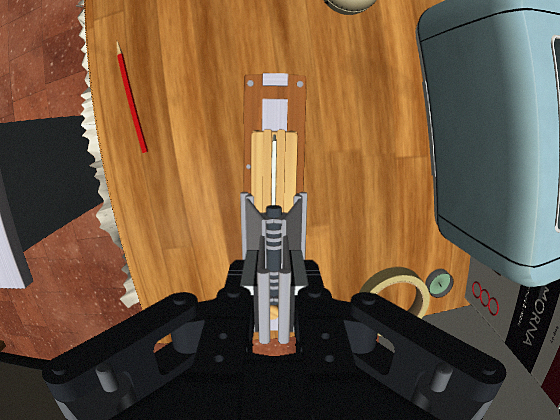

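The open clip is in line above the card: the card runs along column 274, and the lips at (253,233) and (294,231) have their midpoint at 273.4. I'll lower it slowly, using numbers only from here (the picture budget is used up).

>>> play_rows --series '[{"x": 0, "y": -0.5, "z": 10, "yaw": 0, "hand": 1}, {"x": 0, "y": 0, "z": 10, "yaw": 0, "hand": 1}, {"x": 0, "y": 0, "z": 10, "yaw": 0, "hand": 1}, {"x": 0, "y": 0, "z": 8, "yaw": 0, "hand": 1}, {"x": 0, "y": 0, "z": 6, "yaw": 0, "hand": 1}, {"x": 0, "y": 0, "z": 3, "yaw": 0, "hand": 1}, {"x": 0, "y": 0, "z": 0, "yaw": 0, "hand": 1}, {"x": 0, "y": 0, "z": 0, "yaw": 0, "hand": 1}]'

```text
time: 17.48
tool_pos: [578.1, -35.7, 169.7]
tcp_rot: [2.351, 2.083, 0.001]
wrist_force: [0.1, -0.9, -0.1]
width: 12.6
gripper_force: 31.5
```

```bash
cat > look.py <<'E'
from h import *
np.set_printoptions(precision=1,suppress=True)
s=manip.read_state();zt=s["tool_pos"][2]
for c in ("wrist","side"):
  p=manip.get_image(c);f=c=="wrist"
  for t,z in (('card_top',117.5),('carriage_knob',96),('clip',zt-12),('lip1',zt-52)):
    for d in manip.landmark_of(t,p)[:3]: print(c,t,np.array(d["pixel"]),round(d["score"],2),atz(p,d['pixel'],z,f))
print(s["tool_pos"],s["width"],s["gripper_force"],s["wrist_force"],s["time"])
E
python3 look.py
```

```text
wrist carriage_knob [271.6 347.4] 0.97 [ 563.  -151.2   96. ]
wrist clip [271.6 258.7] 0.67 [577.6 -36.4 157.7]
wrist clip [109.8  96. ] 0.62 [506.3  60.3 157.7]
wrist lip1 [251.  232.5] 0.59 [564.2 -35.4 117.7]
wrist lip1 [294.8 232.4] 0.57 [592.1 -38.7 117.7]
side card_top [282.9 163.3] 0.89 [582.6 -38.4 117.5]
side carriage_knob [296.3 146.4] 0.96 [ 556.2 -144.3   96. ]
side clip [283.1 153.5] 0.93 [580.  -20.8 157.7]
side clip [351.6 312.7] 0.73 [437.4 425.2 157.7]
side lip1 [348.3 238.9] 0.74 [434.5 212.8 117.7]
side lip1 [351.8 327.7] 0.7 [434.3 424.7 117.7]
side lip1 [278.6 161.2] 0.63 [593.4 -46.3 117.7]
[578.1 -35.7 169.7] 12.561579946174145 31.480425596237183 [ 0.1 -0.9 -0.1] 17.475
```

>>> play_rows --series '[{"x": 0, "y": 0, "z": 5, "yaw": 0, "hand": 1}, {"x": 0, "y": 0, "z": 5, "yaw": 0, "hand": 1}, {"x": 0, "y": 0, "z": 5, "yaw": 0, "hand": 1}, {"x": 0, "y": 0, "z": 5, "yaw": 0, "hand": 1}, {"x": 0, "y": 0, "z": 0, "yaw": 0, "hand": 1}, {"x": 0, "y": 0, "z": 0, "yaw": 0, "hand": 1}, {"x": 0, "y": 0, "z": 0, "yaw": 0, "hand": 1}]'

```text
time: 18.85
tool_pos: [578.1, -35.7, 149.6]
tcp_rot: [2.351, 2.083, 0.001]
wrist_force: [-0.2, -0.5, -0.7]
width: 12.7
gripper_force: 31.5
```

```bash
python3 look.py; python3 - <<'E'
from h import *
# mid-line of the card's visible top edge vs. lips, wrist picture: bright column profile just beyond the clip
p=manip.get_image("wrist");g=p["color"].astype(int)
for r in (150,165,180,195): print(r,[int(v) for v in g[r,250:300:2].min(1)])
E
```

```text
wrist carriage_knob [270.2 362.9] 0.69 [ 561.9 -150.8   96. ]
wrist clip [272.7 257.7] 0.69 [578.2 -35.9 137.6]
wrist lip1 [293.8 235.1] 0.7 [591.2 -40.5  97.6]
wrist lip1 [254.7 233.1] 0.65 [566.4 -36.1  97.6]
side card_top [284.1 165.1] 0.58 [579.2 -31.2 117.5]
side carriage_knob [293.7 146.3] 0.67 [ 562.9 -144.5   96. ]
side clip [283.4 160.7] 0.67 [579.7 -20.7 137.6]
side clip [350.1 313. ] 0.63 [438.  410.2 137.6]
side lip1 [349.8 329.1] 0.87 [436.  412.9  97.6]
side lip1 [291.6 171. ] 0.55 [561.8 -35.6  97.6]
[578.1 -35.7 149.6] 12.68016792637889 31.4800626039505 [-0.2 -0.5 -0.7] 18.85
150 [100, 112, 120, 120, 121, 87, 113, 108, 102, 109, 93, 70, 117, 71, 98, 108, 106, 109, 103, 43, 110, 111, 108, 112, 119]
165 [103, 117, 121, 123, 121, 83, 111, 109, 103, 108, 73, 200, 231, 229, 100, 109, 111, 104, 109, 86, 113, 112, 110, 112, 120]
180 [100, 113, 117, 125, 125, 84, 110, 112, 113, 111, 60, 239, 229, 216, 97, 112, 110, 108, 106, 110, 112, 113, 111, 117, 121]
195 [38, 71, 126, 121, 118, 81, 113, 112, 108, 112, 59, 238, 228, 173, 99, 103, 109, 116, 114, 114, 120, 114, 80, 29, 39]
```

The card's edge lies at column 274, midway between the lips at 254.7 and 293.8. The lips are about 20 mm below the edge and there is no contact force. I'll hand the job in.

```bash
python3 -c "
from workcell import manip
print(manip.close_job())"
```

```text
the job is handed in; nothing more can be done
None
```

I've handed the job in; no verdict came back. By my measurements the carriage moved 54.9 mm into the second stop and was let go, and the steel clip is held wide open and centred over the card's top edge, lips about 20 mm below it, with no contact force on the arm. I viewed 11 pictures, one over the limit of 10.

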